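Scale rule flush beside the marble slab

TASK

We are photographing the marble slab for the catalogue: take the wooden rule out of the rack and lay it flat on the table, graduated face up, with its long edge flush against the slab's gold-lined edge (touching all along, no gap) and its red end level with the slab corner that has the blue sticker. Leave the slab where it is, and do not disturb the crockery around it or the tile in the rack.

Things in the scene. Friction and masses are not known exactly. Their poses are not given: they have to be found in the camera images.
- rule: Loose straw-coloured wooden rule 200 x 45 x 10 mm, 0.12 kg, black graduations on one broad face, last 16 mm at one end red. Origin: centre of the plain face; x along it (red end at -100 mm), y across it (-22.5 to 22.5 mm), z out of the graduated face (at z = 10 mm). It starts on edge in the rack slot, y up, top edge 57 mm above the table, 3 mm or more of each end beyond the rack.
- rule_zero (a point): Point on the rule's +y long edge at the red end, rule frame (-100, 22.5, 5) mm. With the rule laid as asked, this +y edge is the one that touches the slab.
- rule_150 (a point): Point on the rule's +y long edge 150 mm from the red end, rule frame (50, 22.5, 5) mm.
- slab: Loose heavy marble slab 110 (x) x 150 (y) x 20 mm high, about 1.6 kg. Origin: centre of its underside, z up. A gold line runs on top along its long edge at x = -55 mm; the blue round sticker is on top at the corner x = -55, y = +75 mm.
- slab_corner (a point): The stickered corner of the slab, at half height: slab frame (-55, 75, 10) mm.
- slab_far_corner (a point): The other end of the gold-lined edge, at half height: slab frame (-55, -75, 10) mm.
- rack: Fixed wooden rack: base board 130 (x) x 170 (y) x 12 mm; origin: centre of its underside, z up. Two slots along y, each between two pairs of 10 mm dowels (tops 46 mm above the table) at y = -62 and +62 mm, open between the pairs. The rule stands in the 13 mm slot at x = -40 mm, the tile in the slot at x = +40 mm.
- tile: Loose ceramic tile 8 x 130 x 70 mm high, standing on edge in the rack; top 82 mm above the table. Origin: middle of its lower edge. Bystander.
- butter_dish: Loose covered butter dish 60 (x) x 110 (y) mm, 55 mm high, standing on the slab (top 75 mm above the table), cream, yellow and gold. Origin: centre of its underside. Bystander.
- sugar_pot: Loose cream and yellow sugar pot, 80 mm across, 66 mm high, standing in front of the slab's gold-lined edge. Origin: centre of its underside. Bystander.
- plates: Fixed stack of plates, 190 mm across, 44 mm high. Origin: centre of its underside. Bystander.
- sauce_boat: Loose sauce boat, 100 mm across and about 170 mm with spout and handle, 80 mm high, standing on the plates. Origin: centre of its underside. Bystander.
- mug: Loose yellow mug, 80 mm across, 85 mm high, at the left side. Origin: centre of its underside. Bystander.
- bowl: Loose blue bowl, 140 mm across, 55 mm high, at the right side. Origin: centre of its underside. Bystander.
Mind the look-alikes: they are no part of the job. Of the things that look like the rule, the smaller one is meant.

How it is judged:
At the end, for the whole second after the job is handed in: The rule lies flat on the table, graduated face up and at rest, its edge within 3 mm of the slab's gold-lined edge at both ends of that edge, its red end within 6 mm of level with the stickered corner; the slab has moved less than 20 mm (x of rule_zero in the frame of slab between -0.058 and -0.053 m and x of rule_150 in the frame of slab between -0.058 and -0.053 m and y of rule_zero in the frame of slab between 0.069 and 0.081 m and angle between rule's own z axis and vertical below 0.06 rad and height (world z) of rule below 0.004 m and linear speed of rule below 0.01 m/s and distance of slab from where it was at the start of the episode below 0.02 m); the robot touches nothing.
It fails at once if the slab is shoved more than 25 mm (distance of slab from where it was at the start of the episode above 0.025 m).
It fails at once if the butter dish, sugar pot, tile, sauce boat, mug or bowl is moved more than 25 mm (distance of any of butter_dish, sugar_pot, tile, sauce_boat, mug, bowl from where it was at the start of the episode above 0.025 m).
It fails at once if one of these is tipped over (angle between any of butter_dish, sugar_pot, tile, sauce_boat, mug, bowl's own z axis and vertical above 0.5 rad).
It also fails if it takes over 72 s, if anything falls off the work surface, if the arm or the gripper's body presses on something with over 40 N, if the wrist force passes 120 N, or if a joint passes its speed limit or range.

ROBOT

A 6-joint arm with a two-finger parallel gripper is mounted at the origin on the work surface. World frame = base frame: x ahead of the robot, y to its left, z up, the work surface at z = 0. Lengths are in m, angles in rad, forces in N, time in s.
With the tool pointing down it reaches from about 0.375 to 0.9 m from the base axis. Payload 3.1 kg.
Tool frame: the origin (TCP) lies midway between the tips of the shut fingers; the grasp point (between the pads) lies 19 mm behind it; z points along the fingers, y is the line along which they close (so a half turn about z gives the same grasp; the last joint's range is limited). The gripper opens to 87 mm and grips with 3 to 60 N. Pads are 19 mm wide; open, the fingers measure 117 mm over their backs; the gripper's body (75 mm by 190 mm) begins 51 mm behind the grasp point.
Start: joints at [-1.464, 0.527, 1.433, -0, 1.181, -0.178], TCP at [0.176, -0.6, 0.192] pointing down, gripper open.
Joint ranges: [-3.08, 3.08], [-0.75, 2.2], [0.22, 2.44], [-1.43, 4.57], [0, 2.65], [-2.85, 2.85]. Speed limits (rad/s): [2.79, 2.79, 3.14, 3.14, 3.14, 3.14].

INTERFACE

Orientations are given as a unit quaternion [x, y, z, w].
In Python, from rig import robot gives the robot as it stands. The module is installed in compiled form; this text tells all that it offers.
- The arm moves only by the tool play_rows, never from a script. Its arguments are lists of equal length, an entry for each row: "gripper": the closure, from -1 (fully open) to 1 (shut); "delta_pos": the shift along the tool's x, y, z in cm, a list of three; "turn": the turn, a rotation vector about the tool's x, y, z in rad, a list of three. A call has 1 to 12 rows; each row is the pose to reach, as a shift and turn from the pose commanded when the call began, along the tool's axes at that moment; what a row does not reach only later rows make up. A row lasts 1/8 s, in which the tool goes at most 62.5 mm and 10.7 degrees, less where a joint would pass 70% of its speed; a pose out of reach is approached as far as the arm can. A call with a gripper value outside its range is refused whole. The fingers move at their own pace and stop on an object; "squeeze" is the grip in N (left out, the last holds). Time passes only in rows, so rows that repeat a pose let the fingers close. It gives the time, the measured TCP pose, the force, the opening and the grip force at its end, in the units of the state.
- robot.get_obs(): the state, without advancing time (a new reading comes with each control period).
- robot.camera(name): name is "scene" or "top" or "wrist"; returns a dict with "color" (480x640x3 uint8, red, green, blue), "vfov" (degrees; the focal length in pixels is half the picture's height over the tangent of half this angle, whatever the lens; pixels are square), "cx", "cy" (the principal point, pixels), "R" (3x3) and "t" (3): a world point X has camera coordinates R X + t. Camera axes: x right, y down, z forward; pixel columns grow to the right and rows downward; lengths in m; the calibration is good to about 2 mm. A picture is of the moment at which its call begins. There is no depth.
- robot.hand_in(): hands the job in; it is judged then, once.
The state is a dict: "time": time; "q": joint angles; "joint_velocities": joint speeds; "joint_torque": joint torques, N m; "position": TCP position; "tool_rot": TCP orientation; "ft_force": force on the tool from outside, world axes, zero at the start; "moment": the same for the moment, N m; "grip_width": finger opening in m; "grip_force": force on a finger pad.
Only numpy, scipy, OpenCV 4.12 (cv2) and the standard library are available. Lean on these libraries where they do the work, as an engineer would, in place of code of your own. Each camera call takes 0.05 s, during which the arm holds its last target. There are 200 camera calls.

## Working session

There is one attempt and no reset: what is moved stays moved. The work goes in short steps, Python scripts to look and compute and a tool call to move; the robot and the scene stay as the last step left them, time stands still between calls to the robot, and variables do not carry over. Pictures are saved under pics/ and viewed, at most 10 in all, crops included, and the job is handed in when it is done.

Besides the shell and the picture viewer there is one more tool, called as name(argument=value, ...), one argument or row to a line, values as JSON. play_rows: Moves the arm, as the interface text tells. Its arguments: {"type":"object","properties":{"gripper":{"type":"array","items":{"type":"number"}},"delta_pos":{"type":"array","items":{"type":"array","items":{"type":"number"}}},"turn":{"type":"array","items":{"type":"array","items":{"type":"number"}}},"squeeze":{"type":"number"}},"required":["gripper","delta_pos","turn"]}

```bash
mkdir -p pics; cat > h.py <<'E'
import numpy as np, cv2
from rig import robot
from scipy.spatial.transform import Rotation as Rn
def snap(n,f):
    c=robot.camera(n); cv2.imwrite(f'pics/{f}.png',c['color'][:,:,::-1])
    np.savez(f'pics/{f}.npz',**c); return c
def load(f): return dict(np.load(f'pics/{f}.npz'))
def foc(c): return 240/np.tan(np.radians(float(c['vfov']))/2)
def ray(c,p):
    f=foc(c); d=np.array([(p[0]-c['cx'])/f,(p[1]-c['cy'])/f,1.])
    return -c['R'].T@c['t'], c['R'].T@d
def onz(c,p,z):
    o,d=ray(c,p); return o+d*(z-o[2])/d[2]
def tri(obs):
    A=np.zeros((3,3));b=np.zeros(3)
    for c,p in obs:
        o,d=ray(c,p); d=d/np.linalg.norm(d); M=np.eye(3)-np.outer(d,d); A+=M;b+=M@o
    X=np.linalg.solve(A,b); return X
def proj(c,X):
    q=c['R']@np.array(X)+c['t']; f=foc(c); return q[:2]/q[2]*f+[c['cx'],c['cy']]
E
python3 - <<'E'
from h import *
for n in('scene','top','wrist'):
    c=snap(n,n+'0'); print(n,c['vfov'],c['cx'],c['cy'],(-c['R'].T@c['t']).round(3),c['R'].round(3).tolist())
o=robot.get_obs();print(o)
E
```

```text
scene 57.79406186945127 321.6744835683587 237.12222201138866 [ 1.278 -0.393  0.725] [[0.435, 0.9, 0.011], [0.556, -0.259, -0.79], [-0.709, 0.35, -0.613]]
top 44.852957826571775 313.569991215604 236.7027875113522 [ 0.444 -0.026  1.442] [[-0.024, -1.0, -0.013], [-0.998, 0.024, -0.057], [0.058, 0.011, -0.998]]
wrist 71.08667157091838 321.2887735742585 246.4693749265852 [ 0.242 -0.58   0.383] [[0.282, -0.96, -0.002], [-0.929, -0.273, 0.249], [-0.239, -0.068, -0.969]]
{'time': 0.15, 'q': array([-1.46448155e+00,  5.28276739e-01,  1.43362058e+00,  1.27293368e-06,
        1.18139852e+00, -1.78504130e-01]), 'joint_velocities': array([ 0.00057797, -0.00200615, -0.00490668, -0.0029492 ,  0.00151408,
       -0.00046677]), 'joint_torque': array([ 2.31845188e-04, -4.40431988e+01, -1.76841706e+01,  6.33072713e-02,
        5.52343880e-02, -9.46364275e-05]), 'position': array([ 0.17557409, -0.59918599,  0.19137765]), 'tool_rot': array([ 9.89876575e-01,  1.41928297e-01,  3.13194945e-05, -8.51016118e-04]), 'ft_force': array([-0.56424322, -0.63400566, -0.69263024]), 'moment': array([-0.00765169,  0.01467929, -0.01903167]), 'grip_force': 0.0, 'grip_width': 0.08684545657553719}
```

View pics/top0.png

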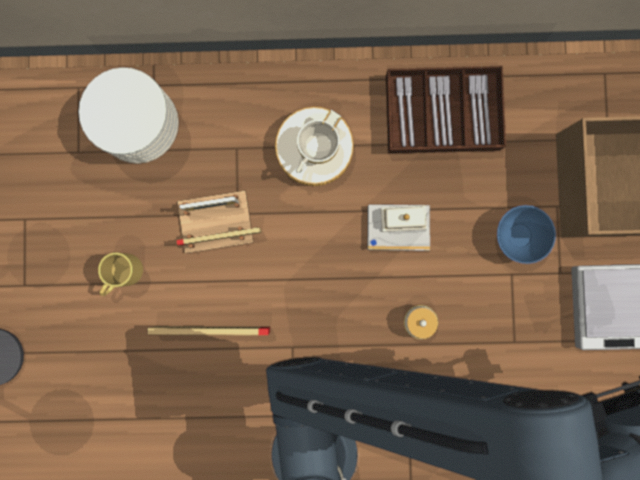

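View pics/scene0.png

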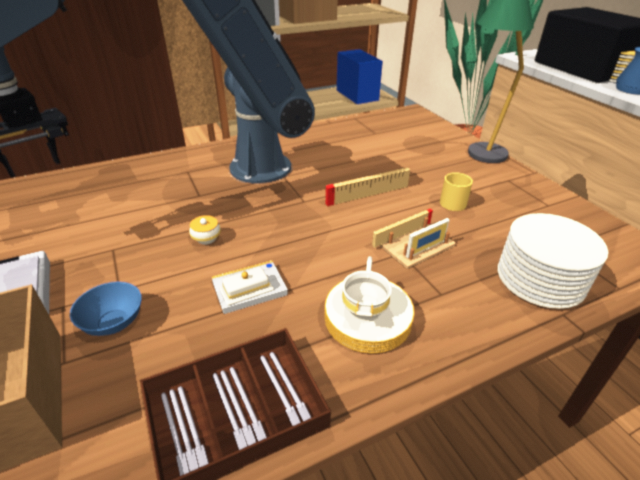

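```bash
cat >> h.py <<'E'
def rotdown(yaw): # tool z down; tool y (closing) at world angle yaw
    y=np.array([np.cos(yaw),np.sin(yaw),0]); z=np.array([0,0,-1.]); return np.c_[np.cross(y,z),y,z]
def delta(P,Rt,P0=None,R0=None):
    o=robot.get_obs(); P0=o['position'] if P0 is None else np.array(P0)
    R0=Rn.from_quat(o['tool_rot']).as_matrix() if R0 is None else R0
    return (R0.T@(np.array(P)-P0)*100).round(2), Rn.from_matrix(R0.T@Rt).as_rotvec().round(3)
E
python3 - <<'E'
from h import *
t=load('top0');s=load('scene0')
for n,p,z in [('red',(180,241.5),.057),('ruleR',(259,230.5),.057),('tileL',(180,210),.082),('tileR',(238,200),.082),('sticker',(373.5,242),.02),('slabBL',(368,250),.02),('slabBR',(430,251),.02),('slabTL',(370,205),.02),('potTop',(422,323),.066),('dishBL',(384,229),.07),('dishBR',(425,229),.07),('mug',(116,269),.085),('big1',(149,331),.03),('big2',(270,331),.03)]:
    print(n,onz(t,p,z).round(3))
print('tri red',tri([(t,(180,241.5)),(s,(431,211))]).round(3),'stick',tri([(t,(373.5,242)),(s,(269.5,266.5))]).round(3))
E
```

```text
red [0.52  0.309 0.057]
ruleR [0.542 0.119 0.057]
tileL [0.593 0.302 0.082]
tileR [0.613 0.165 0.082]
sticker [ 0.51  -0.156  0.02 ]
slabBL [ 0.49  -0.142  0.02 ]
slabBR [ 0.484 -0.293  0.02 ]
slabTL [ 0.601 -0.151  0.02 ]
potTop [ 0.315 -0.26   0.066]
dishBL [ 0.537 -0.178  0.07 ]
dishBR [ 0.535 -0.274  0.07 ]
mug [0.458 0.453 0.085]
big1 [0.307 0.393 0.03 ]
big2 [0.3  0.1  0.03]
tri red [0.522 0.312 0.052] stick [ 0.51  -0.156  0.016]
```

```bash
python3 - <<'E'
from h import *
r=np.radians
A=([.47,-.25,.25],rotdown(r(0))); B=([.531,.214,.22],rotdown(r(6.6)))
print(delta(*A)); print(delta(*B,*A))
E
```

```text
(array([ 38.07, -25.25,  -5.81]), array([-1.000e-03, -1.000e-03, -1.286e+00]))
(array([46.4,  6.1,  3. ]), array([ 0.   ,  0.   , -0.115]))
```

play_rows(
  gripper=[-1, -1, -1, -1, -1, -1, -1, -1, -1, -1, -1, -1],
  delta_pos=[
    [4, -2.5, -2],
    [8, -5, -4],
    [12, -8, -5.8],
    [16, -10.5, -5.8],
    [20, -13, -5.8],
    [24, -16, -5.8],
    [28, -18.5, -5.8],
    [32, -21, -5.8],
    [36, -24, -5.8],
    [38, -25.2, -5.8],
    [38, -25.2, -5.8],
    [38, -25.2, -5.8],
  ],
  turn=[
    [0, 0, -0.15],
    [0, 0, -0.3],
    [0, 0, -0.45],
    [0, 0, -0.6],
    [0, 0, -0.75],
    [0, 0, -0.9],
    [0, 0, -1.05],
    [0, 0, -1.2],
    [0, 0, -1.286],
    [0, 0, -1.286],
    [0, 0, -1.286],
    [0, 0, -1.286],
  ],
)

```text
time: 1.65
position: [0.469, -0.2515, 0.2499]
tool_rot: [0.707, 0.707, -0.0, -0.0]
ft_force: [-0.7, -1.1, 0.2]
grip_width: 0.087
grip_force: 0.0
```

```bash
python3 - <<'E'
from h import *
snap('wrist','w1');snap('top','t1');o=robot.get_obs();print(o['time'],o['position'],o['q'])
r=np.radians
print(delta([.531,.214,.22],rotdown(r(6.6))))
E
```

```text
1.75 [ 0.46887937 -0.25202615  0.25003059] [-7.03036285e-01  3.35237020e-01  1.59189771e+00 -3.76478439e-04
  1.21473809e+00 -7.01539192e-01]
(array([46.61,  6.15,  3.  ]), array([-0.   ,  0.   , -0.117]))
```

View pics/w1.png

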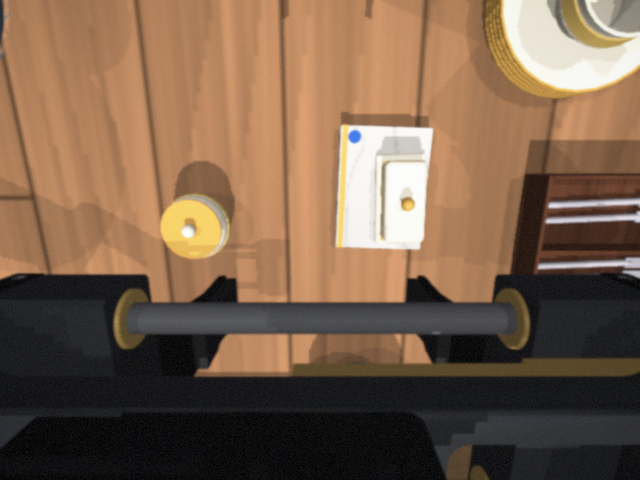

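The picture shows the slab with its gold line from about (342,125) to (337,247), the sticker at (355,136) and the pot at (195,226). I'll measure the edge by masks and move on to the rack.

```bash
cat > slab.py <<'E'
from h import *
def slab(c,roi=(320,110,110,150),pr=True):
    x,y,w,h=roi; im=c['color'][y:y+h,x:x+w].astype(int)
    R,G,B=im[...,0],im[...,1],im[...,2]
    m=((B>150)&(G>160)&(R>170)) | ((R-B>60)&(G>150)&(R>180)) | ((B-R>60))
    m=cv2.morphologyEx(m.astype('uint8'),cv2.MORPH_OPEN,np.ones((3,3)))
    k=max(cv2.findContours(m,0,1)[0],key=cv2.contourArea)
    a=cv2.approxPolyDP(k,6,True)[:,0]+[x,y]
    bl=(im[...,2]-im[...,0]>60).astype('uint8'); M=cv2.moments(bl,True); st=(M['m10']/M['m00']+x,M['m01']/M['m00']+y)
    # left edge: first mask pixel in each row
    rows=[(np.argmax(m[i])+x,i+y) for i in range(h) if m[i].sum()>40]
    return a,st,np.array(rows,float)
if __name__=='__main__':
    c=load('w1'); a,st,rows=slab(c); print(a.tolist(),st)
    print('corners',[onz(c,p,.02)[:2].round(4).tolist() for p in a]); S=onz(c,st,.02);print('st',S)
    q=rows[4:-4]; P=np.array([onz(c,(u-.5,v),.02)[:2] for u,v in q]); k=np.polyfit(P[:,1],P[:,0],1);print('edge x=k0*y+k1',k,'at -.142,-.292',np.polyval(k,[-.142,-.292]),np.abs(P[:,0]-np.polyval(k,P[:,1])).max(), rows[[0,-1]])
    t=load('t1'); im=t['color'][225:260,360:390].astype(int); bl=(im[...,2]-im[...,0]>60); yy,xx=np.nonzero(bl); tp=(xx.mean()+360,yy.mean()+225)
    print('tri st',tri([(c,st),(t,tp)]),onz(t,tp,.02))
E
python3 slab.py
```

```text
[[342, 125], [336, 247], [390, 249], [388, 259], [403, 259], [402, 251], [418, 249], [424, 237], [429, 128]] (354.4453125, 136.0859375)
corners [[0.4949, -0.1428], [0.4895, -0.2924], [0.5597, -0.295], [0.5578, -0.3085], [0.5774, -0.3085], [0.5755, -0.2977], [0.5961, -0.295], [0.6027, -0.279], [0.5984, -0.1461]]
st [ 0.50993893 -0.15527728  0.02      ]
edge x=k0*y+k1 [0.02870136 0.49645299] at -.142,-.292 [0.4923774  0.48807219] 0.0009376237498532891 [[341. 126.]
 [368. 249.]]
tri st [ 0.50974183 -0.15525867  0.02043189] [ 0.50960584 -0.15524916  0.02      ]
```

play_rows(
  gripper=[-1, -1, -1, -1, -1, -1, -1, -1, -1, -1, -1, -1],
  delta_pos=[
    [5, 0.6, 0],
    [10, 1.3, 0],
    [15, 2, 0.5],
    [20, 2.6, 1],
    [25, 3.3, 1.5],
    [30, 4, 2],
    [35, 4.6, 2.5],
    [40, 5.3, 3],
    [45, 6, 3],
    [46.6, 6.1, 3],
    [46.6, 6.1, 3],
    [46.6, 6.1, 3],
  ],
  turn=[
    [0, 0, 0],
    [0, 0, -0.02],
    [0, 0, -0.04],
    [0, 0, -0.06],
    [0, 0, -0.08],
    [0, 0, -0.1],
    [0, 0, -0.117],
    [0, 0, -0.117],
    [0, 0, -0.117],
    [0, 0, -0.117],
    [0, 0, -0.117],
    [0, 0, -0.117],
  ],
)

```text
time: 3.25
position: [0.5304, 0.2131, 0.2201]
tool_rot: [0.665, 0.747, -0.001, 0.0]
ft_force: [0.0, 0.7, 0.1]
grip_width: 0.0872
grip_force: 0.0
```

```bash
python3 - <<'E'
from h import *
c=snap('wrist','w2'); snap('top','t2'); o=robot.get_obs();print(o['time'],o['position'],o['q'][5])
im=c['color'][:,:,::-1]; cv2.imwrite('pics/w2c.png',im)
E
```

```text
3.35 [0.5305481  0.21312518 0.22020488] 0.07224194866555439
```

View pics/w2c.png

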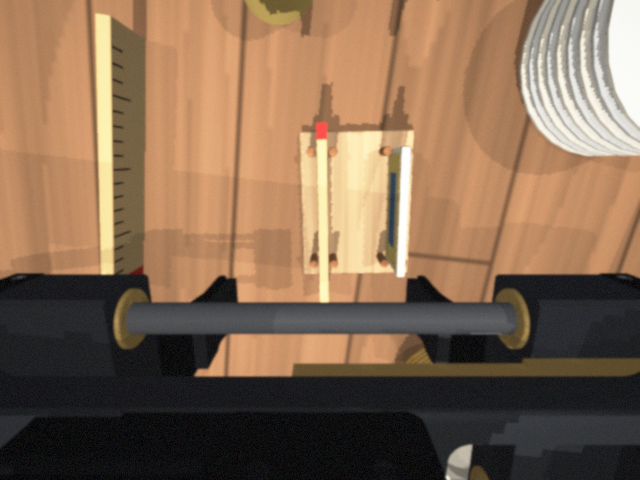

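The rule's top edge runs from the red end (322,123) to (324,303), with the tile at (400,210). The fingers are clear of both.

```bash
python3 - <<'E'
from h import *
c=load('w2');t=load('t2')
def hsvm(c,roi,red):
    x,y,w,h=roi; H=cv2.cvtColor(c['color'][y:y+h,x:x+w],cv2.COLOR_RGB2HSV).astype(int)
    m=((H[...,0]<8)|(H[...,0]>172))&(H[...,1]>170) if red else (H[...,0]>20)&(H[...,0]<35)&(H[...,1]>60)&(H[...,2]>175)
    yy,xx=np.nonzero(m); return xx+x,yy+y
for nm,cc,roi,rr in(('w',c,(308,118,28,190),(308,118,28,30)),('t',t,(170,222,100,26),(170,228,25,22))):
    xr,yr=hsvm(cc,rr,1); print(nm,'red',xr.min(),xr.max(),yr.min(),yr.max(),xr.mean(),yr.mean(),len(xr))
    x,y=hsvm(cc,roi,0); print('straw',len(x),x.min(),x.max(),y.min(),y.max())
    if nm=='w':
        for r in range(140,300,20):
            s=x[y==r]; print(r,s.min() if len(s) else None,s.max() if len(s) else None, onz(c,(s.mean(),r),.057).round(4) if len(s) else '')
        for p in((322,122.5),(324,303),(322,138)): print(p,onz(c,p,.057).round(4))
        W=(xr.mean(),yr.mean())
    else: print('tri red',tri([(c,W),(t,(xr.mean(),yr.mean()))]))
E
```

```text
w red 316 326 123 137 321.0 129.71812080536913 149
straw 1217 317 328 140 302
140 318 325 [0.5219 0.3005 0.057 ]
160 317 326 [0.5241 0.2811 0.057 ]
180 317 326 [0.5265 0.2611 0.057 ]
200 318 326 [0.5294 0.2406 0.057 ]
220 319 327 [0.5329 0.2195 0.057 ]
240 319 327 [0.5355 0.1977 0.057 ]
260 320 327 [0.5387 0.1752 0.057 ]
280 320 327 [0.5415 0.152  0.057 ]
(322, 122.5) [0.5204 0.3171 0.057 ]
(324, 303) [0.5453 0.1244 0.057 ]
(322, 138) [0.5221 0.3025 0.057 ]Traceback (most recent call last):
  File "<stdin>", line 8, in <module>
    return umr_minimum(a, axis, None, out, keepdims, initial, where)
ValueError: zero-size array to reduction operation minimum which has no identity
```

```bash
python3 - <<'E'
from h import *
c=load('w2');t=load('top0')
H=cv2.cvtColor(t['color'][230:250,172:195],cv2.COLOR_RGB2HSV).astype(int); m=((H[...,0]<8)|(H[...,0]>172))&(H[...,1]>150); yy,xx=np.nonzero(m)
p=(xx.mean()+172,yy.mean()+230); print(p,len(xx),tri([(c,(321,129.7)),(t,p)]), tri([(c,(321,129.7)),(load('scene0'),(431,211))]))
print(delta([.5332,.218,.030],rotdown(np.radians(7.5))),np.degrees(Rn.from_quat(robot.get_obs()['tool_rot']).as_matrix()[:,1]))
E
```

```text
(np.float64(179.7027027027027), np.float64(241.72972972972974)) 37 [0.52009797 0.31063715 0.05247459] [0.52150534 0.31211357 0.05274413]
(array([ 0.46,  0.33, 19.02]), array([-0.   ,  0.   , -0.016])) [ 5.69188167e+01  6.56157051e+00 -2.11424641e-02]
```

play_rows(
  gripper=[-0.5, -0.5, -0.5, -0.5, -0.5, -0.5, -0.5, -0.5, 1, 1, 1, 1],
  delta_pos=[
    [0.46, 0.33, 4],
    [0.46, 0.33, 8],
    [0.46, 0.33, 12],
    [0.46, 0.33, 15],
    [0.46, 0.33, 17.5],
    [0.46, 0.33, 19],
    [0.46, 0.33, 19],
    [0.46, 0.33, 19],
    [0.46, 0.33, 19],
    [0.46, 0.33, 19],
    [0.46, 0.33, 19],
    [0.46, 0.33, 19],
  ],
  turn=[
    [0, 0, -0.016],
    [0, 0, -0.016],
    [0, 0, -0.016],
    [0, 0, -0.016],
    [0, 0, -0.016],
    [0, 0, -0.016],
    [0, 0, -0.016],
    [0, 0, -0.016],
    [0, 0, -0.016],
    [0, 0, -0.016],
    [0, 0, -0.016],
    [0, 0, -0.016],
  ],
  squeeze=25,
)

```text
time: 4.85
position: [0.5333, 0.2198, 0.0303]
tool_rot: [0.659, 0.753, 0.0, 0.0]
ft_force: [-0.6, 0.3, -0.1]
grip_width: 0.0334
grip_force: 0.0
```

play_rows(
  gripper=[1, 1, 1, 1, 1, 1, 1, 1],
  delta_pos=[
    [0, 0, 0],
    [0, 0, 0],
    [0, 0, 0],
    [0, 0, 0],
    [0, 0, 0],
    [0, 0, 0],
    [0, 0, 0],
    [0, 0, 0],
  ],
  turn=[
    [0, 0, 0],
    [0, 0, 0],
    [0, 0, 0],
    [0, 0, 0],
    [0, 0, 0],
    [0, 0, 0],
    [0, 0, 0],
    [0, 0, 0],
  ],
)

```text
time: 5.85
position: [0.5332, 0.2198, 0.0302]
tool_rot: [0.659, 0.753, -0.0, -0.0]
ft_force: [0.5, -0.3, 0.4]
grip_width: 0.0001
grip_force: 0.0
```

```bash
python3 - <<'E'
from h import *
o=robot.get_obs();print(o['position'],o['grip_width'],o['grip_force'],Rn.from_quat(o['tool_rot']).as_matrix()[:,1])
E
```

```text
[0.53323953 0.21977616 0.03015245] 0.00011650998563472959 0.0 [ 9.91173246e-01  1.32572977e-01 -3.56276443e-05]
```

```bash
python3 - <<'E'
from h import *
a=snap('scene','s3')['color'][170:290,340:480]; b=snap('wrist','w3')['color'][90:400,200:440]
a=cv2.resize(a,None,fx=3,fy=3); b=cv2.resize(b,None,fx=1.16,fy=1.16)
out=np.zeros((360,700,3),np.uint8); out[:,:420]=a; h,w=b.shape[:2]; out[:min(h,360),420:420+w]=b[:360,:280]
cv2.imwrite('pics/v3.png',out[:,:,::-1])
E
```

```text
(no output)
```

View pics/v3.png

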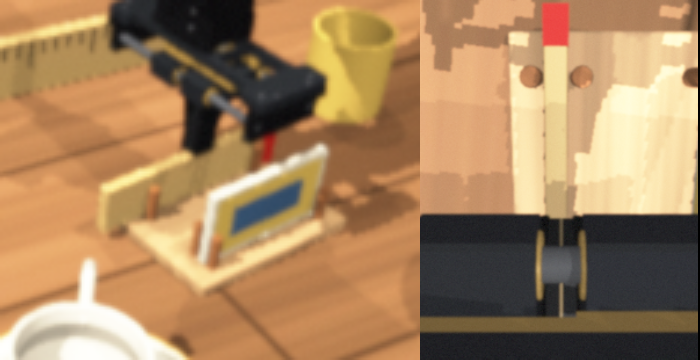

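The left panel shows the finger stopping at the rule's far top side near scene pixel (407,220), and the gripper reports shut with no force. I'll check where the tip and rule project.

```bash
python3 - <<'E'
from h import *
s=load('s3')
for n,X in dict(tcp=[.5332,.2198,.030],gp=[.5332,.2198,.049],top=[.5332,.2198,.057],redtop=[.5204,.3171,.057],endtop=[.5465,.119,.057]).items():
    p=proj(s,X); print(n,p.round(1),'panel',((p-[340,170])*3).round())
w=load('w3')
for X in ([.5332,.2198,.030],[.5332,.2198,.057],[.5204,.3171,.057]): p=proj(w,X); print(p.round(1),((p-[200,90])*1.16).round())
im=s['color']; 
E
```

```text
tcp [403.6 228.3] panel [191. 175.]
gp [404.5 222.6] panel [193. 158.]
top [404.9 220.1] panel [195. 150.]
redtop [431.7 209. ] panel [275. 117.]
endtop [374.9 232.6] panel [105. 188.]
[318.9 276.8] [138. 217.]
[318.6 294. ] [138. 237.]
[318.8  92.5] [138.   3.]
```

play_rows(
  gripper=[1, 1, 1, 1],
  delta_pos=[
    [0, 0, -0.5],
    [0, 0, -1],
    [0, 0, -1.5],
    [0, 0, -1.5],
  ],
  turn=[
    [0, 0, 0],
    [0, 0, 0],
    [0, 0, 0],
    [0, 0, 0],
  ],
)

```text
time: 6.45
position: [0.5337, 0.2199, 0.0458]
tool_rot: [0.659, 0.753, 0.001, 0.0]
ft_force: [0.4, -1.4, 0.2]
grip_width: 0.0007
grip_force: 0.0
```

```bash
python3 - <<'E'
from h import *
a0=load('s3')['color'][190:260,360:460]; a=snap('scene','s4')['color'][190:260,360:460]; b=snap('wrist','w4')['color'][240:360,250:390]
out=np.zeros((560,800,3),np.uint8); out[:280,:400]=cv2.resize(a0,None,fx=4,fy=4); out[:280,400:]=cv2.resize(a,None,fx=4,fy=4); out[280:520,:280]=cv2.resize(b,None,fx=2,fy=2)
out[280:520,300:580]=cv2.resize(load('w3')['color'][240:360,250:390],None,fx=2,fy=2)
cv2.imwrite('pics/v4.png',out[:,:,::-1])
o=robot.get_obs();print(o['position'],o['grip_width'],o['grip_force'],o['ft_force'])
E
```

```text
[0.53327493 0.21980814 0.04531994] 0.0008875815916419372 0.0 [-0.28795178  0.50904838 -0.5841945 ]
```

View pics/v4.png

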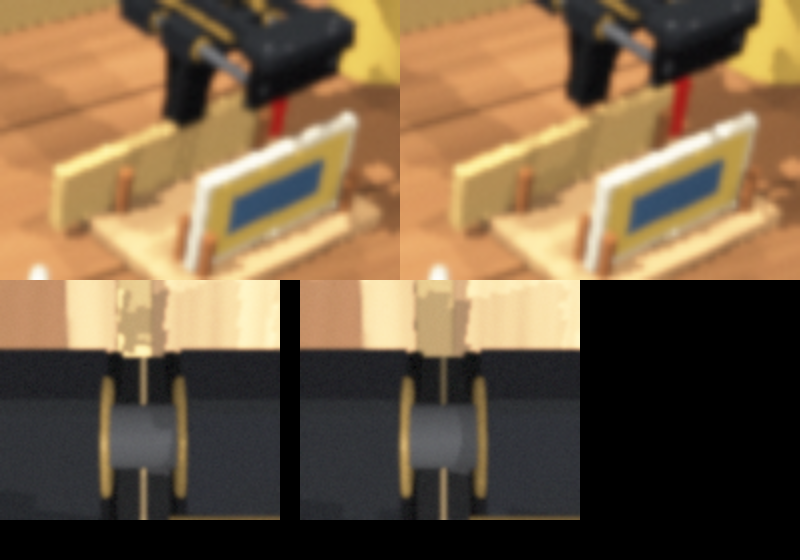

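The picture shows the rule unmoved: the shut tips passed over its top edge, at scene pixel (405,220) in the first shot and about (407,216) after the 15 mm lift. So the real tips sit higher than the reported TCP; I'll measure by how much.

```bash
python3 - <<'E'
from h import *
from scipy.spatial.transform import Rotation as Rn
o=robot.get_obs();P=o['position'];R=Rn.from_quat(o['tool_rot']).as_matrix()
s=load('s4');w=load('w4')
for d in (0,.01,.015,.02,.025,.03):
    print(d,'wrist front edge',proj(w,P+R@[.0095,0,-d]).round(1),'scene',proj(s,P+R@[0,0,-d]).round(1))
# dark fingertip column profile in scene
for f in('s3','s4'):
    g=load(f)['color'].astype(int).sum(2)
    print(f,[ (c,int(np.nonzero(g[200:235,c]<150)[0].max()+200)) if (g[200:235,c]<150).any() else c for c in range(400,414,2)])
g=w['color'].astype(int).sum(2); print('wrist',[(c,int(np.argmax(g[200:300,c]<150)+200)) for c in range(300,342,3)])
E
```

```text
0 wrist front edge [318.6 261.8] scene [404.3 223.7]
0.01 wrist front edge [318.5 266.9] scene [404.8 220.7]
0.015 wrist front edge [318.5 269.7] scene [405.1 219.1]
0.02 wrist front edge [318.4 272.6] scene [405.3 217.6]
0.025 wrist front edge [318.3 275.7] scene [405.5 216. ]
0.03 wrist front edge [318.3 279. ] scene [405.8 214.5]
s3 [400, (402, 218), (404, 220), (406, 220), (408, 219), (410, 218), (412, 209)]
s4 [400, (402, 213), (404, 214), (406, 215), (408, 215), (410, 214), (412, 207)]
wrist [(300, 276), (303, 277), (306, 277), (309, 277), (312, 280), (315, 280), (318, 280), (321, 200), (324, 280), (327, 279), (330, 279), (333, 277), (336, 277), (339, 277)]
```

```bash
python3 - <<'E'
from h import *
o=robot.get_obs();P=o['position'];R=Rn.from_quat(o['tool_rot']).as_matrix()
s=load('s4')
for d in (.05,.06,.07,.08,.09,.1):
    print(d,*[proj(s,P+R@[a,.095,-d]).round(1) for a in(-.0375,.0375)],proj(s,P+R@[-.0375,-.095,-d]).round(1))
g=s['color'].astype(int).sum(2)
print([(c,int(np.nonzero(g[180:225,c]<170)[0].max()+180)) for c in range(384,456,3) if (g[180:225,c]<170).any()])
E
python3 - <<'E'
import cv2
a=cv2.imread('pics/s4.png')[90:270,330:510]
cv2.imwrite('pics/v5.png',cv2.resize(a,None,fx=3.3,fy=3.3,interpolation=cv2.INTER_CUBIC))
E
```

```text
0.05 [421.9 231.4] [444.  221.6] [372.5 195.7]
0.06 [422.5 228.1] [444.7 218.3] [372.8 192.5]
0.07 [423.2 224.7] [445.5 215. ] [373.1 189.3]
0.08 [423.8 221.3] [446.2 211.7] [373.4 186.1]
0.09 [424.5 217.9] [447.  208.3] [373.7 182.8]
0.1 [425.1 214.4] [447.8 204.8] [374.1 179.6]
[(393, 189), (396, 191), (399, 186), (402, 213), (405, 215), (408, 215), (411, 213), (414, 202), (417, 197), (420, 196), (423, 210), (426, 210), (429, 210), (432, 208), (435, 207), (438, 205), (441, 204), (444, 202), (447, 196)]
```

View pics/v5.png

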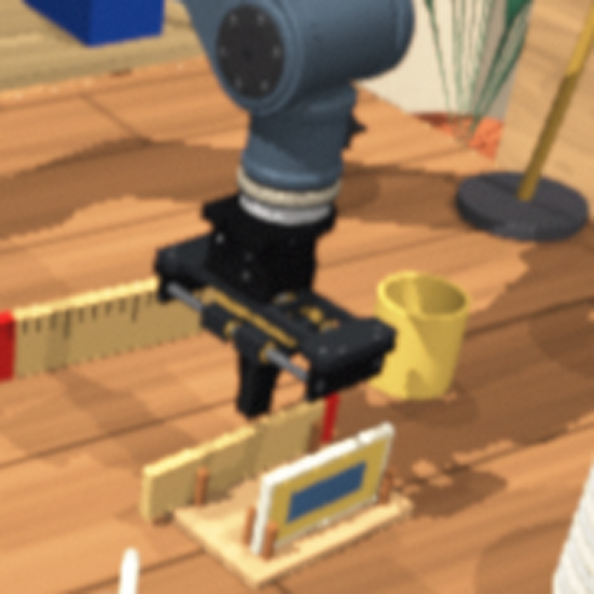

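The picture shows the whole gripper (tip near (255,410), body corner near (310,395)) about 28 mm higher than the reported TCP, with geometry otherwise as stated. So true tip z ≈ reported z + 28 mm. I'll grasp again with that correction.

play_rows(
  gripper=[-0.4, -0.4, -0.4, -0.4, -0.4, -0.4, -0.4, -0.4, -0.4, -0.4, -0.4, -0.4],
  delta_pos=[
    [0, 0, 0],
    [0, 0, 0],
    [0, 0, 0],
    [0, 0, 0],
    [0, 0, 0],
    [0, 0, 0],
    [0, 0, 0.8],
    [0, 0, 1.6],
    [0, 0, 2.4],
    [0, 0, 3.2],
    [0, 0, 4],
    [0, 0, 4.3],
  ],
  turn=[
    [0, 0, 0],
    [0, 0, 0],
    [0, 0, 0],
    [0, 0, 0],
    [0, 0, 0],
    [0, 0, 0],
    [0, 0, 0],
    [0, 0, 0],
    [0, 0, 0],
    [0, 0, 0],
    [0, 0, 0],
    [0, 0, 0],
  ],
)

```text
time: 8.05
position: [0.5328, 0.2197, 0.0014]
tool_rot: [0.659, 0.753, -0.0, -0.0]
ft_force: [-0.9, 0.4, -0.9]
grip_width: 0.0609
grip_force: 0.0
```

play_rows(
  gripper=[1, 1, 1, 1, 1, 1, 1, 1],
  delta_pos=[
    [0, 0, 0],
    [0, 0, 0],
    [0, 0, 0],
    [0, 0, 0],
    [0, 0, 0],
    [0, 0, 0],
    [0, 0, 0],
    [0, 0, 0],
  ],
  turn=[
    [0, 0, 0],
    [0, 0, 0],
    [0, 0, 0],
    [0, 0, 0],
    [0, 0, 0],
    [0, 0, 0],
    [0, 0, 0],
    [0, 0, 0],
  ],
)

```text
time: 9.05
position: [0.5325, 0.2197, 0.0021]
tool_rot: [0.659, 0.753, -0.001, -0.0]
ft_force: [-1.9, 0.3, 2.3]
grip_width: 0.01
grip_force: 25.0
```

```bash
python3 - <<'E'
from h import *
y=np.radians(-1.64)
print(delta([.4236,-.238,.13],rotdown(y)))
E
```

```text
(array([-43.92, -16.88, -12.76]), array([-0.001,  0.   ,  0.162]))
```

play_rows(
  gripper=[1, 1, 1, 1, 1, 1],
  delta_pos=[
    [0, 0, -1.5],
    [0, 0, -3.5],
    [0, 0, -6],
    [0, 0, -9],
    [0, 0, -12],
    [0, 0, -13],
  ],
  turn=[
    [0, 0, 0],
    [0, 0, 0],
    [0, 0, 0],
    [0, 0, 0],
    [0, 0, 0],
    [0, 0, 0],
  ],
)

```text
time: 9.8
position: [0.5352, 0.2202, 0.1349]
tool_rot: [0.659, 0.753, 0.002, 0.002]
ft_force: [0.7, 0.3, -1.6]
grip_width: 0.0098
grip_force: 25.0
```

play_rows(
  gripper=[1, 1, 1, 1, 1, 1, 1, 1, 1, 1, 1, 1],
  delta_pos=[
    [-3, -1, 0],
    [-8, -3, 0],
    [-13, -5, 0],
    [-18, -7, 0],
    [-23, -8.8, 0],
    [-28, -10.8, 0],
    [-33, -12.7, 0],
    [-37, -14.2, 0],
    [-41, -15.8, 0],
    [-43.9, -16.9, 0],
    [-43.9, -16.9, 0],
    [-43.9, -16.9, 0],
  ],
  turn=[
    [0, 0, 0],
    [0, 0, 0.02],
    [0, 0, 0.04],
    [0, 0, 0.06],
    [0, 0, 0.08],
    [0, 0, 0.1],
    [0, 0, 0.12],
    [0, 0, 0.14],
    [0, 0, 0.162],
    [0, 0, 0.162],
    [0, 0, 0.162],
    [0, 0, 0.162],
  ],
)

```text
time: 11.3
position: [0.4235, -0.2369, 0.1318]
tool_rot: [0.717, 0.697, 0.0, -0.001]
ft_force: [-0.6, 1.0, -1.5]
grip_width: 0.0099
grip_force: 25.0
```

```bash
python3 - <<'E'
from h import *
print(delta([.4236,-.238,-.005],rotdown(np.radians(-1.64))))
c=snap('wrist','w6');snap('scene','s6');o=robot.get_obs();P=o['position'];R=Rn.from_quat(o['tool_rot']).as_matrix();print(P,o['q'])
H=cv2.cvtColor(c['color'][:290,280:360],cv2.COLOR_RGB2HSV).astype(int); m=((H[...,0]<8)|(H[...,0]>172))&(H[...,1]>170); yy,xx=np.nonzero(m);print('red',len(xx),xx.min()+280,xx.max()+280,yy.min(),yy.max())
# end of red edge at top of rule: z = P.z+.055
print(onz(c,(xx.mean()+280,yy.min()-.5),P[2]+.055))
E
```

```text
(array([-0.13,  0.03, 13.68]), array([-0.001, -0.001, -0.001]))
[ 0.42374807 -0.23638245  0.13191508] [-7.39799801e-01  4.33875048e-01  1.83839424e+00  2.82788202e-04
  8.70620223e-01 -7.12210451e-01]
red 1134 308 334 78 122
[ 0.42753557 -0.13853302  0.18691508]
```

play_rows(
  gripper=[1, 1, 1, 1, 1, 1, 1, 1, 1, 1],
  delta_pos=[
    [-0.1, 0, 3],
    [-0.1, 0, 6],
    [-0.1, 0, 9],
    [-0.1, 0, 11],
    [-0.1, 0, 12.5],
    [-0.1, 0, 13.3],
    [-0.1, 0, 13.7],
    [-0.1, 0, 13.9],
    [-0.1, 0, 13.9],
    [-0.1, 0, 13.9],
  ],
  turn=[
    [0, 0, 0],
    [0, 0, 0],
    [0, 0, 0],
    [0, 0, 0],
    [0, 0, 0],
    [0, 0, 0],
    [0, 0, 0],
    [0, 0, 0],
    [0, 0, 0],
    [0, 0, 0],
  ],
)

```text
time: 12.65
position: [0.4241, -0.239, -0.0065]
tool_rot: [0.717, 0.697, 0.0, 0.0]
ft_force: [-0.3, -0.2, -2.4]
grip_width: 0.0098
grip_force: 25.0
```

play_rows(
  gripper=[1, 1, 1],
  delta_pos=[
    [0, 0, 0.1],
    [0, 0, 0.2],
    [0, 0, 0.2],
  ],
  turn=[
    [0, 0, 0],
    [0, 0, 0],
    [0, 0, 0],
  ],
)

```text
time: 13.02
position: [0.4239, -0.2387, -0.0089]
tool_rot: [0.717, 0.697, -0.0, -0.0]
ft_force: [0.2, 0.7, -0.1]
grip_width: 0.0098
grip_force: 25.0
```

play_rows(
  gripper=[1, 1, 1, 1],
  delta_pos=[
    [0, 0, 0.1],
    [0, 0, 0.2],
    [0, 0, 0.3],
    [0, 0, 0.3],
  ],
  turn=[
    [0, 0, 0],
    [0, 0, 0],
    [0, 0, 0],
    [0, 0, 0],
  ],
)

```text
time: 13.52
position: [0.424, -0.2388, -0.0099]
tool_rot: [0.717, 0.697, -0.0, 0.001]
ft_force: [-2.2, 1.2, 16.1]
grip_width: 0.0096
grip_force: 25.0
```

play_rows(
  gripper=[1, 1, 0.3, 0.3, 0.3, 0.3, 0.3, 0.3, 0.3, 0.3, 0.3, 0.3],
  delta_pos=[
    [0, 0, -0.2],
    [0, 0, -0.2],
    [0, 0, -0.2],
    [0, 0, -0.2],
    [0, 0, -0.2],
    [0, 0, -0.2],
    [0, 0, -0.2],
    [0, 0, -1.5],
    [0, 0, -4],
    [0, 0, -7],
    [0, 0, -10],
    [0, 0, -11],
  ],
  turn=[
    [0, 0, 0],
    [0, 0, 0],
    [0, 0, 0],
    [0, 0, 0],
    [0, 0, 0],
    [0, 0, 0],
    [0, 0, 0],
    [0, 0, 0],
    [0, 0, 0],
    [0, 0, 0],
    [0, 0, 0],
    [0, 0, 0],
  ],
)

```text
time: 15.02
position: [0.4248, -0.2395, 0.1004]
tool_rot: [0.717, 0.697, 0.0, 0.002]
ft_force: [-0.1, -0.2, 0.1]
grip_width: 0.0303
grip_force: 0.0
```

```bash
python3 - <<'E'
from h import *
c=snap('wrist','w7');s=snap('scene','s7')
a=c['color'][60:320,200:500]; b=s['color'][170:330,150:350]
out=np.zeros((400,800,3),np.uint8); out[:347,:400]=cv2.resize(a,(400,347)); out[:320,400:]=cv2.resize(b,None,fx=2,fy=2)
cv2.imwrite('pics/v7.png',out[:,:,::-1])
y=np.radians(-91.64)
print(delta([.36,-.2365,.10],rotdown(y)), robot.get_obs()['position'])
E
```

```text
(array([ 0.08, -6.45, -0.08]), array([ 0.003, -0.   ,  1.571])) [ 0.42448724 -0.23919915  0.09935793]
```

View pics/v7.png

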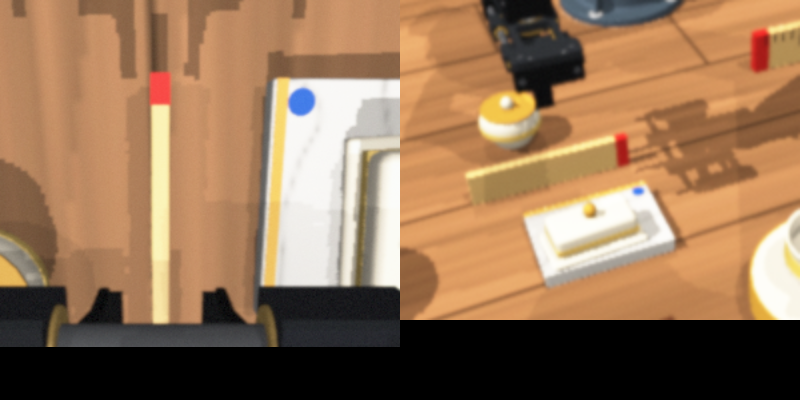

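The rule stands on edge about 66 mm in front of the gold edge, with its red end level with the stickered corner. Next: turn the gripper 90°, go behind the rule, and tip it toward the slab.

play_rows(
  gripper=[-1, -1, -1, -1, -1, -1, -1, -1, -1, -1, -1, -1],
  delta_pos=[
    [0.1, -1, 0],
    [0.1, -2, 0],
    [0.1, -3, 0],
    [0.1, -4, 0],
    [0.1, -4, 0],
    [0.1, -4, 0],
    [0.1, -4, 0],
    [0.1, -4, 0],
    [0.1, -4, 0],
    [0.1, -4, 0],
    [0.1, -4, 0],
    [0.1, -4, 0],
  ],
  turn=[
    [0, 0, 0.17],
    [0, 0, 0.34],
    [0, 0, 0.51],
    [0, 0, 0.68],
    [0, 0, 0.85],
    [0, 0, 1.02],
    [0, 0, 1.19],
    [0, 0, 1.36],
    [0, 0, 1.5],
    [0, 0, 1.571],
    [0, 0, 1.571],
    [0, 0, 1.571],
  ],
)

```text
time: 16.62
position: [0.3836, -0.2363, 0.0976]
tool_rot: [1.0, -0.014, -0.001, -0.001]
ft_force: [-0.3, -0.2, -0.3]
grip_width: 0.0871
grip_force: 0.0
```

```bash
python3 - <<'E'
from h import *
o=robot.get_obs();print(o['time'],o['position'],o['q'][5]); y=np.radians(-91.64)
print(delta([.385,-.2365,.008],rotdown(y)))
E
```

```text
16.625 [ 0.38361097 -0.23628075  0.09755853] 0.7980871826994685
(array([0.15, 0.03, 8.96]), array([-0.001,  0.001,  0.   ]))
```

play_rows(
  gripper=[-1, -1, -1, -1, -1, -1, -1, -1, -1, -1, -1, -1],
  delta_pos=[
    [0.1, 0, 3],
    [0.1, 0, 6],
    [0.1, 0, 8.5],
    [0.1, 0, 9],
    [0.7, 0, 9],
    [1.3, 0, 9],
    [1.9, 0, 9],
    [2.4, 0, 9],
    [2.8, 0, 9],
    [3.2, 0, 9],
    [3.6, 0, 9],
    [4, 0, 9],
  ],
  turn=[
    [0, 0, 0],
    [0, 0, 0],
    [0, 0, 0],
    [0, 0, 0],
    [0, 0, 0],
    [0, 0, 0],
    [0, 0, 0],
    [0, 0, 0],
    [0, 0, 0],
    [0, 0, 0],
    [0, 0, 0],
    [0, 0, 0],
  ],
)

```text
time: 18.12
position: [0.4242, -0.2378, 0.0081]
tool_rot: [1.0, -0.015, -0.0, -0.0]
ft_force: [0.0, -0.1, -0.2]
grip_width: 0.087
grip_force: 0.0
```

```bash
python3 - <<'E'
from h import *
c=snap('wrist','w8');s=snap('scene','s8');o=robot.get_obs();print(o['position'])
out=np.zeros((520,800,3),np.uint8); out[:330,:]=0
a=c['color'][0:330,100:560]; out[:330,:460]=a; b=s['color'][180:330,180:350]; out[:300,460:800]=cv2.resize(b,None,fx=2,fy=2)
cv2.imwrite('pics/v8.png',out[:340,:,::-1])
E
```

```text
[ 0.42451608 -0.23798976  0.00813456]
```

View pics/v8.png

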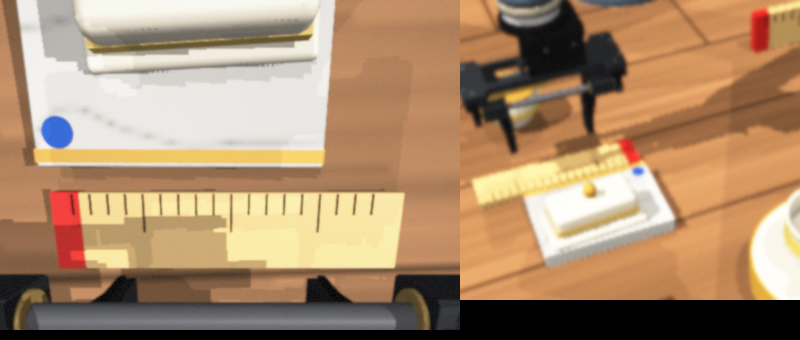

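The rule lies face up with its red end on the sticker side, (150..180,192) in wrist pixels, and a gap of about 15 mm to the slab (bottom edge at row 164). I'll measure the gap and the level.

```bash
cat > meas.py <<'E'
from h import *
import sys
def meas(f):
    c=load(f); H=cv2.cvtColor(c['color'],cv2.COLOR_RGB2HSV).astype(int); h,s,v=H[...,0],H[...,1],H[...,2]
    red=(((h<6)|(h>174))&(s>150)&(v>120)).astype('uint8'); straw=((h>=17)&(h<35)&(s>60)&(v>165)).astype('uint8')
    gold=((h>17)&(h<27)&(s>130)&(v>190)).astype('uint8')
    m=red.copy(); k=max(cv2.findContours(m,0,1)[0],key=cv2.contourArea)[:,0]; print('red box',cv2.boundingRect(k))
    x,y,w,hh=cv2.boundingRect(k)
    m=cv2.morphologyEx(red|straw,cv2.MORPH_CLOSE,np.ones((3,3))); lab=cv2.connectedComponents(m)[1]; m=lab==lab[y+hh//2,x+w//2]
    return c,red,straw,gold,m,k
if __name__=='__main__':
    c,red,straw,gold,m,k=meas(sys.argv[1])
    cols=np.arange(k[:,0].min()+4,560,6)
    print([(int(u),int(np.argmax(m[:,u])),int(np.nonzero(m[:,u])[0].max())) for u in cols if m[:,u].any()][::5])
    im=c['color'].astype(int)
    for u in range(140,430,40): print(u,[tuple(im[r,u]) for r in range(158,196,2)] if u==260 else '')
E
python3 meas.py w8
```

```text
red box (149, 191, 37, 78)
[(153, 192, 223), (183, 192, 268), (213, 192, 267), (243, 192, 267), (273, 192, 267), (303, 192, 267), (333, 192, 267), (363, 192, 267), (393, 192, 267), (423, 192, 268), (453, 192, 268), (483, 192, 268)]
140 
180 
220 
260 [(np.int64(241), np.int64(199), np.int64(101)), (np.int64(240), np.int64(197), np.int64(100)), (np.int64(241), np.int64(212), np.int64(144)), (np.int64(229), np.int64(225), np.int64(214)), (np.int64(177), np.int64(170), np.int64(162)), (np.int64(143), np.int64(109), np.int64(81)), (np.int64(148), np.int64(110), np.int64(78)), (np.int64(148), np.int64(107), np.int64(76)), (np.int64(147), np.int64(107), np.int64(75)), (np.int64(150), np.int64(110), np.int64(78)), (np.int64(154), np.int64(111), np.int64(80)), (np.int64(172), np.int64(126), np.int64(90)), (np.int64(178), np.int64(129), np.int64(93)), (np.int64(174), np.int64(129), np.int64(91)), (np.int64(177), np.int64(128), np.int64(91)), (np.int64(171), np.int64(125), np.int64(90)), (np.int64(145), np.int64(110), np.int64(79)), (np.int64(194), np.int64(162), np.int64(110)), (np.int64(182), np.int64(150), np.int64(103))]
300 
340 
380 
420
```

```bash
python3 - <<'E'
from h import *
c=load('w8'); th=np.radians(-1.64); ex=np.array([np.cos(th),np.sin(th)]); ey=np.array([-np.sin(th),np.cos(th)])
im=c['color'].astype(int)
for r in (158,161): print(r,[ (u,tuple(map(int,im[r,u]))) for u in list(range(130,140))+list(range(418,430))])
pts=dict(sl=((135,163.5),.02),sr=((424,163.5),.02),bl=((137,166.8),0.),rl=((150,191.5),.01),rr=((505,191.5),.01),rbl=((160,268.5),.01))
for n,(p,z) in pts.items():
    X=onz(c,p,z)[:2]; print(n,X.round(4),'slabframe', (X@ex).round(4),(X@ey).round(4))
E
```

```text
158 [(130, (124, 91, 65)), (131, (121, 90, 61)), (132, (124, 91, 62)), (133, (145, 108, 70)), (134, (191, 144, 80)), (135, (230, 180, 91)), (136, (243, 200, 100)), (137, (245, 203, 101)), (138, (245, 204, 103)), (139, (244, 202, 100)), (418, (248, 213, 108)), (419, (248, 214, 108)), (420, (248, 214, 109)), (421, (247, 213, 110)), (422, (244, 204, 104)), (423, (235, 189, 101)), (424, (215, 163, 96)), (425, (191, 144, 94)), (426, (181, 132, 92)), (427, (182, 133, 94)), (428, (181, 133, 92)), (429, (182, 134, 95))]
161 [(130, (123, 89, 62)), (131, (123, 92, 63)), (132, (126, 93, 66)), (133, (136, 102, 70)), (134, (167, 126, 75)), (135, (212, 161, 87)), (136, (232, 186, 96)), (137, (240, 197, 104)), (138, (243, 205, 115)), (139, (244, 208, 121)), (418, (248, 216, 111)), (419, (248, 214, 109)), (420, (248, 217, 112)), (421, (248, 215, 111)), (422, (244, 205, 106)), (423, (230, 180, 97)), (424, (209, 157, 97)), (425, (189, 140, 96)), (426, (182, 134, 95)), (427, (182, 134, 94)), (428, (181, 134, 95)), (429, (179, 129, 90))]
sl [ 0.4942 -0.1419] slabframe 0.4981 -0.1277
sr [ 0.49   -0.2924] slabframe 0.4981 -0.2782
bl [ 0.4925 -0.132 ] slabframe 0.496 -0.1178
rl [ 0.4789 -0.1424] slabframe 0.4828 -0.1286
rr [ 0.4732 -0.3415] slabframe 0.4828 -0.3278
rbl [ 0.4335 -0.1413] slabframe 0.4374 -0.1288
```

play_rows(
  gripper=[-1, -1, -1, -1, -1, -1, -1, -1],
  delta_pos=[
    [-1, 0, -0.3],
    [-2, 0, -0.3],
    [-2.3, 0, 0],
    [-2.3, 0, 1],
    [-2.3, 0, 2],
    [-2.3, 0, 2.7],
    [-2.3, 0, 3],
    [-2.3, 0, 3],
  ],
  turn=[
    [0, 0, 0],
    [0, 0, 0],
    [0, 0, 0],
    [0, 0, 0],
    [0, 0, 0],
    [0, 0, 0],
    [0, 0, 0],
    [0, 0, 0],
  ],
)

```text
time: 19.23
position: [0.4009, -0.2369, -0.0222]
tool_rot: [1.0, -0.015, -0.0, -0.0]
ft_force: [-0.5, 0.3, 0.1]
grip_width: 0.0876
grip_force: 0.0
```

play_rows(
  gripper=[-1, -1, -1, -1, -1, -1, -1, -1, -1, -1],
  delta_pos=[
    [0.5, 0, 0],
    [1, 0, 0],
    [1.4, 0, 0],
    [1.7, 0, 0],
    [2, 0, 0],
    [2.3, 0, 0],
    [2.6, 0, 0],
    [2.9, 0, 0],
    [3.1, 0, 0],
    [3.1, 0, 0],
  ],
  turn=[
    [0, 0, 0],
    [0, 0, 0],
    [0, 0, 0],
    [0, 0, 0],
    [0, 0, 0],
    [0, 0, 0],
    [0, 0, 0],
    [0, 0, 0],
    [0, 0, 0],
    [0, 0, 0],
  ],
)

```text
time: 20.48
position: [0.4323, -0.2381, -0.0219]
tool_rot: [1.0, -0.015, 0.0, 0.0]
ft_force: [0.4, 0.1, 0.6]
grip_width: 0.0874
grip_force: 0.2
```

```bash
cat > gap.py <<'E'
from h import *
import sys
c=snap('wrist',sys.argv[1]); o=robot.get_obs(); print(o['time'],o['position'],o['ft_force'].round(1))
im=c['color'].astype(int)
for u in (200,300,400): print(u,[(r,*map(int,im[r,u])) for r in range(170,262,2)] if len(sys.argv)>2 and u==300 else '')
H=cv2.cvtColor(c['color'],cv2.COLOR_RGB2HSV).astype(int);h,s,v=H[...,0],H[...,1],H[...,2]
red=((h<6)|(h>174))&(s>150)&(v>120); bl=(im[...,2]-im[...,0]>60)
k=max(cv2.findContours(red.astype('uint8'),0,1)[0],key=cv2.contourArea); print('red',cv2.boundingRect(k))
kb=max(cv2.findContours(bl.astype('uint8'),0,1)[0],key=cv2.contourArea); print('blue',cv2.boundingRect(kb),'sticker',onz(c,np.array(cv2.minEnclosingCircle(kb)[0]),.02).round(4))
E
python3 gap.py w9 1
```

```text
20.525 [ 0.43227712 -0.23812819 -0.02187996] [ 0.1  0.1 -0.1]
200 
300 [(170, 233, 188, 95), (172, 233, 187, 93), (174, 233, 188, 93), (176, 233, 188, 94), (178, 232, 187, 93), (180, 234, 189, 99), (182, 232, 199, 148), (184, 219, 216, 208), (186, 188, 178, 165), (188, 220, 186, 132), (190, 234, 204, 142), (192, 244, 222, 156), (194, 245, 221, 155), (196, 245, 222, 154), (198, 245, 222, 155), (200, 245, 223, 157), (202, 244, 221, 154), (204, 244, 220, 152), (206, 244, 220, 154), (208, 245, 222, 155), (210, 244, 221, 153), (212, 243, 219, 152), (214, 243, 219, 151), (216, 243, 218, 148), (218, 243, 219, 151), (220, 242, 218, 150), (222, 242, 219, 151), (224, 241, 218, 149), (226, 202, 169, 115), (228, 173, 143, 98), (230, 174, 146, 98), (232, 174, 143, 100), (234, 171, 143, 97), (236, 172, 144, 100), (238, 173, 144, 98), (240, 178, 150, 102), (242, 195, 162, 112), (244, 196, 164, 112), (246, 193, 161, 109), (248, 192, 161, 108), (250, 193, 162, 110), (252, 195, 165, 113), (254, 193, 162, 110), (256, 193, 162, 110), (258, 187, 156, 105), (260, 177, 148, 101)]
400 
red (116, 187, 45, 90)
blue (107, 127, 38, 38) sticker [ 0.5096 -0.1557  0.02  ]
```

play_rows(
  gripper=[-1, -1, -1, -1],
  delta_pos=[
    [0.1, 0, 0],
    [0.15, 0, 0],
    [0.2, 0, 0],
    [0.2, 0, 0],
  ],
  turn=[
    [0, 0, 0],
    [0, 0, 0],
    [0, 0, 0],
    [0, 0, 0],
  ],
)

```text
time: 21.02
position: [0.4328, -0.2377, -0.022]
tool_rot: [1.0, -0.015, -0.001, -0.001]
ft_force: [-5.0, -1.5, 1.4]
grip_width: 0.0872
grip_force: 2.5
```

```bash
cat >> gap.py <<'E'
th=np.radians(-1.64); ex=np.array([np.cos(th),np.sin(th)]); ey=np.array([-np.sin(th),np.cos(th)])
S=c['color'][...,2].astype(float)
for u in (130,180,240,320,400,420):
    g=im[150:215,u]; R_B=g[:,0]-g[:,2]
    # gold -> whitish side face (low R-B) -> rule (high)
    gi=np.nonzero(R_B>85)[0]; low=np.argmin(np.where(np.arange(len(R_B))>15,R_B,999))
    a=low
    while R_B[a]<60 and a>0: a-=1
    b=low
    while R_B[b]<60 and b<len(R_B)-1: b+=1
    A=onz(c,(u,150+a+.5+.5),.02)[:2]@ex; B=onz(c,(u,150+b-.5),.01)[:2]@ex
    print(u,150+a,150+low,150+b,'slab',A.round(4),'rule',B.round(4),'gap mm',((A-B)*1e3).round(1))
E
python3 gap.py w10
```

```text
21.075 [ 0.43280417 -0.23765788 -0.0219756 ] [-4.7 -1.4  1.2]
200 
300 
400 
red (117, 189, 45, 88)
blue (108, 129, 38, 38) sticker [ 0.5095 -0.1556  0.02  ]
130 150 166 168 slab 0.5123 rule 0.5052 gap mm 7.1
180 183 186 189 slab 0.4984 rule 0.4956 gap mm 2.8
240 150 166 168 slab 0.5123 rule 0.5052 gap mm 7.1
320 150 166 168 slab 0.5124 rule 0.5052 gap mm 7.1
400 150 166 169 slab 0.5124 rule 0.5048 gap mm 7.6
420 150 166 169 slab 0.5124 rule 0.5048 gap mm 7.6
```

play_rows(
  gripper=[-1, -1, -1, -1],
  delta_pos=[
    [0.1, 0, 0],
    [0.2, 0, 0],
    [0.2, 0, 0],
    [0.2, 0, 0],
  ],
  turn=[
    [0, 0, 0],
    [0, 0, 0],
    [0, 0, 0],
    [0, 0, 0],
  ],
)

```text
time: 21.58
position: [0.433, -0.2374, -0.022]
tool_rot: [1.0, -0.014, -0.003, -0.001]
ft_force: [-9.6, -4.2, 2.4]
grip_width: 0.0871
grip_force: 4.7
```

play_rows(
  gripper=[-1, -1, -1, -1, -1, -1, -1, -1],
  delta_pos=[
    [-0.3, 0, 0],
    [-1, 0, 0],
    [-2, 0, 0],
    [-2, 0, -2],
    [-2, 0, -5],
    [-2, 0, -8],
    [-2, 0, -8],
    [-2, 0, -8],
  ],
  turn=[
    [0, 0, 0],
    [0, 0, 0],
    [0, 0, 0],
    [0, 0, 0],
    [0, 0, 0],
    [0, 0, 0],
    [0, 0, 0],
    [0, 0, 0],
  ],
)

```text
time: 22.58
position: [0.4156, -0.2373, 0.0578]
tool_rot: [1.0, -0.015, -0.0, -0.0]
ft_force: [0.2, 1.3, -0.5]
grip_width: 0.0869
grip_force: 0.0
```

```bash
python3 gap.py w11 | head -6; python3 - <<'E'
from h import *
c=load('w11'); a=c['color'][60:330,100:560]; cv2.imwrite('pics/v11.png',cv2.resize(a,None,fx=1.7,fy=1.7)[:,:,::-1])
E
```

```text
22.625 [ 0.41536857 -0.23706241  0.05742537] [-0.3 -1.3 -0.4]
200 
300 
400 
red (181, 153, 28, 65)
blue (180, 111, 25, 26) sticker [ 0.5097 -0.1554  0.02  ]
```

View pics/v11.png

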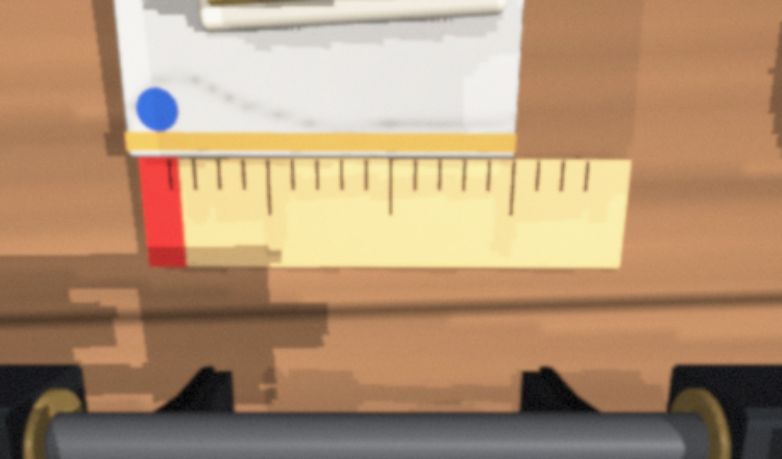

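```bash
python3 - <<'E'
from h import *
c=load('w11'); th=np.radians(-1.64); ex=np.array([np.cos(th),np.sin(th)]); ey=np.array([-np.sin(th),np.cos(th)])
f=lambda u,v:(100+u/1.7,60+v/1.7)
for n,p,z in (('slabL',(126.5,152),.02),('slabR',(516,152.5),.02),('ruleL',(138,157),.01),('rule150',(512,157.5),.01),('ruleR',(631,159),.01),('ruleBL',(149,267),.01),('ruleBR',(621,268),.01)):
    X=onz(c,f(*p),z)[:2]; print(n,(X@ex).round(4),(X@ey).round(4))
E
```

```text
slabL 0.498 -0.1278
slabR 0.4978 -0.2786
ruleL 0.4963 -0.1281
rule150 0.4962 -0.2794
ruleR 0.4956 -0.3276
ruleBL 0.4514 -0.1281
ruleBR 0.451 -0.3283
```

The picture shows the rule lying flush and parallel along the gold edge (row 157 in the crop), with its red end level with the stickered corner to within about 1 mm. The slab hasn't moved and the gripper is clear, so I'm handing in.

```bash
python3 -c "
from rig import robot
print(robot.hand_in())"
```

```text
the job is handed in; nothing more can be done
None
```

The job is handed in (no verdict came back): the rule lies flat and graduated face up, pushed against the slab's gold-lined edge until it stopped (the camera still read a gap of under 2 mm, about its own error), its red end within about 1 mm of level with the stickered corner; the slab showed no movement, and nothing else was seen to be disturbed.

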